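# Put the right sauce on the order tray

### The job

The colour of the lid of the tub on the aluminium tray tells which sauce the order needs: take the squeeze bottle of that colour, which is stored upside down on its cap, and lay it gently on its side, all of it on the white cutting board, and let go. Then take a fresh grip, stand it the right way up, cap on top, in the middle of the blue square on the tray, set it down gently and let go. Leave the other bottle and both tubs where they are.

Things in the scene. Friction and masses are not known exactly. Their poses are not given: they have to be found in the camera images.
- bottle_red: red squeeze bottle, 140 long, 0.25 kg, standing on its white cap. Origin: centre of the cap's outer face; z from cap to base (up while upside down). Along z: round cap, 40 diameter, 0 to 26; shoulder 34 (x) by 42 (y) to 41; body 42 (x) by 54 (y), edges rounded by 5, 40 to 140. Its flat sides are parallel, rigid, and it lies steadily on any
- bottle_yellow: yellow squeeze bottle, 140 long, 0.25 kg, standing on its white cap. Origin: centre of the cap's outer face; z from cap to base (up while upside down). Along z: round cap, 40 diameter, 0 to 26; shoulder 34 (x) by 42 (y) to 41; body 42 (x) by 54 (y), edges rounded by 5, 40 to 140. Its flat sides are parallel, rigid, and it lies steadily on any. Same shape as the red one
- bottle_red_base (a point): centre of the flat base of the red bottle, 140 from its origin along its z
- bottle_yellow_base (a point): centre of the flat base of the yellow bottle, 140 from its origin along its z
- tub_red: round white portion tub with a red lid, 88 across the lid, 54 tall; origin at the centre of its underside, z up. It stands either on the tray or on the trivet at the back
- tub_yellow: the same tub with a yellow lid; it stands in the other of the two places (one tub is on the tray, one on the trivet)
- board: fixed white cutting board, 220 (its x) by 240 (its y), 12 thick; origin at the centre of its underside, top at 12 above it, z up
- tray: fixed shallow aluminium tray, 270 (its x) by 150 (its y); floor 6 thick with a rim 5 thick up to 14 high; origin at the centre of its underside, z up. A blue square 90 by 90 marks the bottle's place, a grey disc the tub's place
- tray_bottle_spot (a point): centre of the blue square, on the tray's floor (62 along the tray's x from its centre, 6 above the table)
- tray_tub_spot (a point): centre of the tub's place on the tray's floor (65 along the tray's -x from its centre); the tub that stands here shows the colour needed
- trivet: fixed black round rubber mat, 110 across, 6 thick, at the back of the table, with the other tub on it; origin at the centre of its underside

How it is judged:
By the outcome, as a careful person would: the job done as asked, in the order asked, and still so for the second after the job is handed in, with the robot touching nothing.
It also fails if it takes over 54 s, if anything falls off the work surface, if the arm or the gripper's body presses on something with over 40 N, if the wrist force passes 120 N, or if a joint passes its speed limit or range.

### The arm

A 6-joint arm with a two-finger parallel gripper is mounted at the origin on the work surface. World frame = base frame: x ahead of the robot, y to its left, z up, the work surface at z = 0. Lengths are in m, angles in rad, forces in N, time in s.
With the tool pointing down it reaches from about 0.35 to 0.875 m from the base axis. Payload 4.2 kg.
Tool frame: the origin (TCP) lies midway between the tips of the shut fingers; the grasp point (between the pads) lies 19 mm behind it; z points along the fingers, y is the line along which they close (so a half turn about z gives the same grasp; the last joint's range is limited). The gripper opens to 87 mm and grips with 3 to 60 N. Pads are 19 mm wide; open, the fingers measure 117 mm over their backs; the gripper's body (75 mm by 190 mm) begins 51 mm behind the grasp point.
Start: joints at [-0.958, 0.385, 0.008, 0, -1.194, -0.259], TCP at [0.217, -0.586, 0.223] pointing down, gripper open.
Joint ranges: [-3.14, 3.14], [-1.21, 2.06], [-1.07, 1.41], [-3.16, 2.05], [-2.99, -0.16], [-3.1, 3.1]. Speed limits (rad/s): [2.79, 2.79, 3.14, 3.14, 3.14, 3.14].

### API

Orientations are given as a rotation vector (axis times angle).
In Python, from station import get_obs, snapshot, job_done gives the robot as it stands. The module is installed in compiled form; this text tells all that it offers.
- The arm moves only by the shell command python3 -m jog 'ROWS' [FORCE]. ROWS is JSON, a list of rows, each an object with "translation": the shift along the tool's x, y, z each as a share of 0.25 m, from -1 to 1, a list of three; "angular": the turn, a rotation vector about the tool's x, y, z each as a share of 5 degrees, from -1 to 1, a list of three; "gripper": the opening, from 0 (shut) to 1 (fully open). In form: [{"translation": [tx, ty, tz], "angular": [ax, ay, az], "gripper": gripper}, ...]. A call has 1 to 12 rows; each row shifts and turns the commanded pose from where the row before left it, along the tool's axes as they then stand; what a row does not reach is not made up. A row lasts 1/10 s, in which the tool goes at most 50 mm and 8.59 degrees, less where a joint would pass 70% of its speed; a pose out of reach is approached as far as the arm can. A call with a number of a shift or a turn outside -1 to 1 is refused whole. A call with a gripper value outside its range is refused whole. The fingers move at their own pace and stop on an object; FORCE is the grip in N (left out, the last holds). Time passes only in rows, so rows that do not move let the fingers close. It gives the time, the measured TCP pose, the force, the opening and the grip force at its end, in the units of the state.
- get_obs(): the state, without advancing time (a new reading comes with each control period).
- snapshot(name): name is "scene" or "top" or "wrist"; returns a dict with "img" (384x512x3 uint8, red, green, blue), "fov_y" (degrees; the focal length in pixels is half the picture's height over the tangent of half this angle, whatever the lens; pixels are square), "cx", "cy" (the principal point, pixels), "R" (3x3) and "t" (3): a world point X has camera coordinates R X + t; the wrist camera has in their place "T_tool_cam" (4x4, takes a point from camera to tool coordinates, whose origin is the TCP and whose axes are the flange's). Camera axes: x right, y down, z forward; pixel columns grow to the right and rows downward; lengths in m; the calibration is good to about 2 mm. A picture is of the moment at which its call begins: read the wrist's pose just before it. There is no depth.
- job_done(): hands the job in; it is judged then, once.
The state is a dict: "t": time; "joints": joint angles; "qvel": joint speeds; "effort": joint torques, N m; "eef_pos": TCP position; "tool_rot": TCP orientation; "force": force on the tool from outside, world axes, zero at the start; "moment": the same for the moment, N m; "gripper_width": opening from 0.0 (shut) to 1.0 (fully open); "grip_force": force on a finger pad.
Only numpy, scipy, OpenCV 4.12 (cv2) and the standard library are available. Lean on these libraries where they do the work, as an engineer would, in place of code of your own. Each camera call takes 0.05 s, during which the arm holds its last target. There are 200 camera calls.

## Working session

There is one attempt and no reset: what is moved stays moved. The work goes in short steps, Python scripts to look and compute and a shell command to move; the robot and the scene stay as the last step left them, time stands still between calls to the robot, and variables do not carry over. Pictures are saved under pics/ and viewed, at most 10 in all, crops included, and the job is handed in when it is done.

```bash
mkdir -p pics
cat > h.py <<'E'
import numpy as np, cv2, json
from scipy.spatial.transform import Rotation as Ro
from station import get_obs, snapshot
def cam(s):
    f=s["img"].shape[0]/2/np.tan(np.radians(s["fov_y"])/2)
    return f
def ray(s,u,v,z):
    f=cam(s);R=np.array(s["R"]);t=np.array(s["t"])
    d=R.T@np.array([(u-s["cx"])/f,(v-s["cy"])/f,1]);c=-R.T@t
    return c+d*(z-c[2])/d[2]
def proj(s,X):
    f=cam(s);p=np.atleast_2d(X)@np.array(s["R"]).T+np.array(s["t"])
    return p[:,:2]/p[:,2:]*f+[s["cx"],s["cy"]]
E
python3 - <<'E'
from h import *
import pickle
o=get_obs();print({k:np.round(v,3).tolist() for k,v in o.items()}, Ro.from_rotvec(o["tool_rot"]).as_matrix().round(3))
for n in("scene","top"):
    s=snapshot(n);pickle.dump(s,open(n+".pkl","wb"));cv2.imwrite(f"pics/{n}0.png",s["img"][:,:,::-1])
    print(n,s["fov_y"],s["cx"],s["cy"],(-np.array(s["R"]).T@s["t"]).round(3))
E
```

```text
{'t': 0.0, 'joints': [-0.958, 0.386, 0.007, -0.001, -1.194, -0.259], 'qvel': [-0.001, 0.001, -0.001, 0.001, -0.0, 0.001], 'effort': [-0.0, -39.067, 18.74, 4.22, 0.011, -0.0], 'eef_pos': [0.216, -0.586, 0.221], 'tool_rot': [0.552, -3.092, -0.003], 'force': [-0.307, 0.09, 0.879], 'moment': [-0.03, 0.027, -0.029], 'grip_force': 0.0, 'gripper_width': 1.0} [[-0.938 -0.346 -0.001]
 [-0.346  0.938  0.002]
 [ 0.     0.002 -1.   ]]
scene 48.281281669514485 258.85592796743225 188.34255894889617 [1.178 0.662 0.787]
top 50.50204615603443 247.21581717054778 189.8660033603053 [ 0.406 -0.047  1.075]
```

View pics/top0.png

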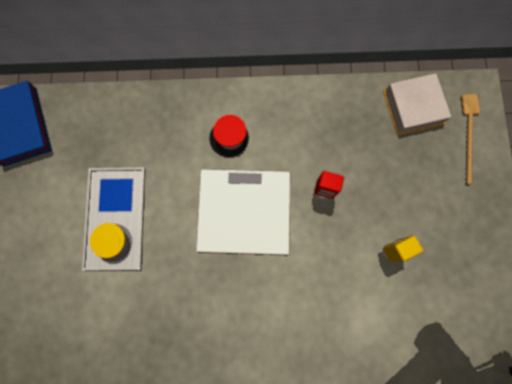

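View pics/scene0.png

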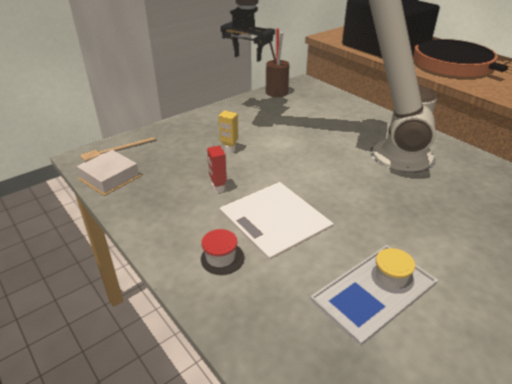

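```bash
cat > m.py <<'E'
from h import *
import pickle
from scipy.optimize import minimize
S={n:pickle.load(open(n+".pkl","rb")) for n in("scene","top")}
def ymask(s,c):
    h=cv2.cvtColor(s["img"],cv2.COLOR_RGB2HSV)
    H={"y":((20,140,90),(33,255,255)),"b":((108,150,60),(125,255,255)),"w":((20,0,195),(90,30,255))}[c]
    return cv2.inRange(h,*[np.array(x) for x in H])
def comps(m,a=60):
    n,l,st,ce=cv2.connectedComponentsWithStats(m)
    return [(st[i].tolist(),ce[i].round(1).tolist(),l==i) for i in range(1,n) if st[i][4]>a]
if __name__=="__main__":
    for n,s in S.items():
        for c in "ybw":
            for st,ce,_ in comps(ymask(s,c)): print(n,c,st,ce)
    s=S["top"]
    for c,(u,v),z in(("b",(116,195),.006),("w",(244,220),.012)):
        for st,ce,k in comps(ymask(s,c)):
            if k[v,u]:
                p=cv2.boxPoints(cv2.minAreaRect(np.argwhere(k)[:,::-1].astype(np.float32)))
                P=np.array([ray(s,*q,z) for q in p]);print(c,P.round(3).tolist(),P.mean(0).round(4),np.linalg.norm(np.diff(P,axis=0),axis=1).round(3))
    ks={}
    for n,px in(("top",(408,247)),("scene",(230,122))):
        for st,ce,k in comps(ymask(S[n],"y")):
            if abs(ce[0]-px[0])<12 and abs(ce[1]-px[1])<15: ks[n]=k
    print({n:int(k.sum()) for n,k in ks.items()})
    base=np.array([[a*.020,b*.026,z] for a in(-1,1) for b in(-1,1) for z in(.042,.139)])
    sh=np.array([[a*.017,b*.021,z] for a in(-1,1) for b in(-1,1) for z in(.026,.041)])
    def cost(q,each=False):
        r=Ro.from_euler("z",q[2]).as_matrix();o=[]
        for n,k in ks.items():
            im=np.zeros((384*4,512*4),np.uint8)
            for B in(base,sh):
                X=B@r.T+[q[0],q[1],0]
                h=cv2.convexHull((proj(S[n],X)*4+2).astype(np.int32));cv2.fillConvexPoly(im,h,255)
            im=cv2.resize(im,(512,384),interpolation=cv2.INTER_AREA)/255.
            o.append(np.abs(im-k).sum()/k.sum())
        return o if each else sum(o)
    p0=ray(S["top"],408,247,.14)[:2]
    best=min((minimize(cost,[*p0,y],method="Nelder-Mead",options=dict(initial_simplex=np.array([[*p0,y],[p0[0]+.01,p0[1],y],[p0[0],p0[1]+.01,y],[*p0,y+.3]]))) for y in np.arange(0,3.1,.4)),key=lambda r:r.fun)
    print(p0,best.x,best.fun,cost(best.x,True))
    for y in np.arange(-1.6,1.6,.2)+best.x[2]: print(round(y,2),np.round(cost([*best.x[:2],y],True),3))
E
python3 m.py
```

```text
scene y [219, 111, 18, 35, 348] [229.2, 126.1]
scene y [377, 249, 37, 28, 823] [395.0, 262.5]
top y [90, 223, 36, 36, 990] [107.3, 240.3]
top y [384, 236, 39, 25, 496] [407.3, 247.6]
top b [0, 81, 44, 80, 2522] [17.8, 121.5]
top b [99, 180, 33, 31, 969] [115.5, 195.0]
top w [197, 170, 92, 84, 6929] [243.6, 213.3]
b [[0.657, 0.368, 0.006], [0.654, 0.281, 0.006], [0.572, 0.279, 0.006], [0.575, 0.365, 0.006]] [0.6146 0.3233 0.006 ] [0.087 0.082 0.086]
w [[0.46, 0.103, 0.012], [0.679, 0.095, 0.012], [0.663, -0.15, 0.012], [0.446, -0.133, 0.012]] [ 0.562 -0.021  0.012] [0.218 0.245 0.217]
{'top': 496, 'scene': 348}
[ 0.44834128 -0.39428207] [ 0.44559958 -0.40060397  2.89783221] 1.3048890561044586 [np.float64(0.6385041113219481), np.float64(0.6663849447825106)]
1.3 [0.724 0.801]
1.5 [0.66  0.868]
1.7 [0.607 0.873]
1.9 [0.639 0.816]
2.1 [0.712 0.712]
2.3 [0.744 0.677]
2.5 [0.737 0.73 ]
2.7 [0.703 0.693]
2.9 [0.639 0.666]
3.1 [0.589 0.779]
3.3 [0.553 0.853]
3.5 [0.49  0.854]
3.7 [0.56  0.822]
3.9 [0.642 0.716]
4.1 [0.716 0.66 ]
4.3 [0.738 0.723]
```

Run:
```python
from m import *
base=np.array([[a*.020,b*.026,z] for a in(-1,1) for b in(-1,1) for z in(.042,.139)])
q=[.4456,-.4006,2.898];r=Ro.from_euler("z",q[2]).as_matrix()
o=[]
for n,(u,v) in(("top",(405,250)),("scene",(230,130))):
    s=S[n];im=s["img"][:,:,::-1].copy()
    w=40;c=cv2.resize(im[v-w:v+w,u-w:u+w],(400,400),interpolation=cv2.INTER_NEAREST)
    m=cv2.resize(ymask(s,"y")[v-w:v+w,u-w:u+w],(400,400),interpolation=cv2.INTER_NEAREST)
    for cc in cv2.findContours(m,0,1)[0]: cv2.drawContours(c,[cc],-1,(0,255,0),1)
    X=base@r.T+[q[0],q[1],0]
    for p in (proj(s,X)-[u-w,v-w])*5: cv2.circle(c,tuple(int(x) for x in p),4,(255,0,0),-1)
    print({k:s[k] for k in s if k!="img"})
    o.append(c)
cv2.imwrite("pics/ov.png",np.hstack(o))
```

```text
{'fov_y': 50.50204615603443, 'cx': 247.21581717054778, 'cy': 189.8660033603053, 'R': array([[-0.02650982, -0.99946839, -0.01897808],
       [-0.98057127,  0.02969046, -0.19390325],
       [ 0.19436364,  0.01346902, -0.98083707]]), 't': array([-0.01589167,  0.60770086,  0.97615989])}
{'fov_y': 48.281281669514485, 'cx': 258.85592796743225, 'cy': 188.34255894889617, 'R': array([[-0.77565237,  0.63115283,  0.00308244],
       [ 0.37439455,  0.46403124, -0.8028099 ],
       [-0.50812609, -0.62154735, -0.59622711]]), 't': array([ 0.49340578, -0.11596472,  1.47898202])}
```

View pics/ov.png

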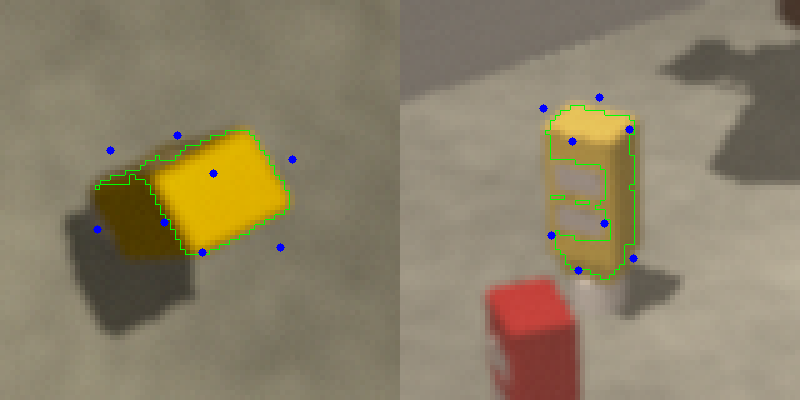

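Run:
```python
from m import *
def rep(s,pts,z,n):
    P=np.array([ray(s,*q,z) for q in pts]);d=np.roll(P,-1,0)-P
    print(n,P[:,:2].round(3).tolist(),"c",P.mean(0).round(4),"len",np.linalg.norm(d,axis=1).round(3),"ang",np.degrees(np.arctan2(d[:,1],d[:,0])).round(1))
def quad(k):
    c=max(cv2.findContours(k.astype(np.uint8),0,1)[0],key=cv2.contourArea);h=cv2.convexHull(c)
    for e in np.arange(1,15,.5):
        a=cv2.approxPolyDP(h,e,True)
        if len(a)==4: return a[:,0].astype(float)
s=S["top"]
rep(s,[(396,245.6),(414,236),(423.4,250),(403,260.6)],.14,"bottle")
for c,(u,v),z,n in(("b",(116,195),.006,"blue"),("w",(244,220),.012,"board")):
    for st,ce,k in comps(ymask(s,c)):
        if k[v,u]: q=quad(k);print(q.tolist());rep(s,q,z,n)
rep(s,[(89,168),(144.5,167.5),(141.5,270),(83,271)],.014,"tray")
s=S["scene"]
rep(s,[(274,185),(331,222),(279,251),(221,214)],.012,"board")
rep(s,[(357,283),(385,302),(354,325),(329,302)],.006,"blue")
rep(s,[(218.6+.3,113.3),(225,110.6),(237,113.3),(234,118.0)],.14,"bottle")
k=[k for st,ce,k in comps(ymask(S["top"],"y")) if k[240,107]][0]
P=np.array([ray(S["top"],u,v,.054) for v,u in np.argwhere(k)]);print("lid",P.mean(0),np.ptp(P,axis=0))
```

```text
bottle [[0.452, -0.368], [0.473, -0.41], [0.441, -0.428], [0.418, -0.38]] c [ 0.446  -0.3965  0.14  ] len [0.047 0.037 0.053 0.036] ang [ -64.4 -151.   114.9   20.1]
[[131.0, 180.0], [129.0, 210.0], [99.0, 209.0], [101.0, 180.0]]
blue [[0.654, 0.281], [0.572, 0.284], [0.577, 0.365], [0.657, 0.363]] c [0.6152 0.3233 0.006 ] len [0.082 0.081 0.079 0.082] ang [177.9  86.4  -1.4 -91.8]
[[201.0, 171.0], [288.0, 172.0], [287.0, 253.0], [198.0, 250.0]]
board [[0.672, 0.091], [0.662, -0.143], [0.447, -0.131], [0.461, 0.099]] c [ 0.5606 -0.021   0.012 ] len [0.234 0.215 0.23  0.211] ang [-92.5 176.7  86.5  -2.4]
tray [[0.689, 0.394], [0.686, 0.243], [0.414, 0.245], [0.416, 0.396]] c [0.5513 0.3194 0.014 ] len [0.151 0.272 0.151 0.273] ang [-91.3 179.7  89.4  -0.4]
board [[0.47, -0.131], [0.461, 0.098], [0.645, 0.092], [0.676, -0.119]] c [ 0.563  -0.0149  0.012 ] len [0.229 0.185 0.214 0.206] ang [  92.3   -1.8  -81.8 -176.9]
blue [[0.568, 0.283], [0.562, 0.36], [0.663, 0.356], [0.66, 0.28]] c [0.6133 0.3197 0.006 ] len [0.077 0.101 0.076 0.092] ang [ 94.7  -2.1 -92.3 178. ]
bottle [[0.466, -0.42], [0.439, -0.423], [0.419, -0.382], [0.447, -0.361]] c [ 0.4426 -0.3966  0.14  ] len [0.028 0.045 0.035 0.061] ang [-172.6  115.3   36.9  -71.9]
lid [0.48970175 0.32186749 0.054     ] [8.78939291e-02 8.87839286e-02 2.22044605e-16]
```

```bash
cat >> h.py <<'E'
def tool(head,th):
    """tool rotation: heading deg of -x when down, th deg tilt about tool y from down"""
    a=np.radians(head); x=-np.array([np.cos(a),np.sin(a),0]); z=np.array([0,0,-1.]); y=np.cross(z,x)
    return np.c_[x,y,z]@Ro.from_euler("y",th,degrees=True).as_matrix()
def pose():
    o=get_obs();return np.array(o["eef_pos"]),Ro.from_rotvec(o["tool_rot"]).as_matrix()
def plan(p1,R1,N,start=None):
    p0,R0=start or pose()
    w=Ro.from_matrix(R0.T@R1).as_rotvec()/N; d=Ro.from_rotvec(w).as_matrix()
    A=np.zeros((3,3));R=R0
    for _ in range(N): A+=R;R=R@d
    t=np.linalg.solve(A,np.asarray(p1)-p0)
    print("N",N,"tr",(t/.25).round(4).tolist(),"ang",(np.degrees(w)/5).round(3).tolist(),"mm",(t*1e3).round(1).tolist())
    return np.asarray(p1),R1
E
python3 - <<'E'
from h import *
R=tool(25,-65);z=R[:,2];h=np.array([.906,.423,0]);print(R.round(2))
g=np.array([.445,-.397,.098])-.008*h+.019*z
print(g)
plan(g-.12*z,R,15)
E
```

```text
[[-0.38 -0.42  0.82]
 [-0.18  0.91  0.38]
 [-0.91  0.   -0.42]]
[ 0.45335848 -0.39310658  0.08997025]
N 15 tr [-0.0331, 0.0217, 0.046] ang [-0.034, -0.866, -0.057] mm [-8.3, 5.4, 11.5]
```

```bash
python3 -m jog '[{"translation":[-0.033,0.022,0.046],"angular":[-0.034,-0.866,-0.057],"gripper":1},{"translation":[-0.033,0.022,0.046],"angular":[-0.034,-0.866,-0.057],"gripper":1},{"translation":[-0.033,0.022,0.046],"angular":[-0.034,-0.866,-0.057],"gripper":1},{"translation":[-0.033,0.022,0.046],"angular":[-0.034,-0.866,-0.057],"gripper":1},{"translation":[-0.033,0.022,0.046],"angular":[-0.034,-0.866,-0.057],"gripper":1},{"translation":[-0.033,0.022,0.046],"angular":[-0.034,-0.866,-0.057],"gripper":1},{"translation":[-0.033,0.022,0.046],"angular":[-0.034,-0.866,-0.057],"gripper":1},{"translation":[-0.033,0.022,0.046],"angular":[-0.034,-0.866,-0.057],"gripper":1}]'
python3 - <<'E'
from h import *
R=tool(25,-65);z=R[:,2];print(get_obs()["joints"])
plan(np.array([.4534,-.3931,.090])-.12*z,R,7)
E
```

```text
t: 0.9
eef_pos: [0.2811, -0.5127, 0.1519]
tool_rot: [-0.498, 2.493, 0.172]
force: [-0.2, -0.3, -0.6]
gripper_width: 1.0
grip_force: 0.0
[-1.15233898  0.44221596  0.00262205 -0.65643041 -1.21162786  0.23970093]
N 7 tr [-0.0328, 0.0214, 0.046] ang [-0.037, -0.861, -0.055] mm [-8.2, 5.4, 11.5]
```

Kinematics behave as expected. Continue to the pre-grasp.

```bash
python3 -m jog '[{"translation":[-0.033,0.021,0.046],"angular":[-0.037,-0.861,-0.055],"gripper":1},{"translation":[-0.033,0.021,0.046],"angular":[-0.037,-0.861,-0.055],"gripper":1},{"translation":[-0.033,0.021,0.046],"angular":[-0.037,-0.861,-0.055],"gripper":1},{"translation":[-0.033,0.021,0.046],"angular":[-0.037,-0.861,-0.055],"gripper":1},{"translation":[-0.033,0.021,0.046],"angular":[-0.037,-0.861,-0.055],"gripper":1},{"translation":[-0.033,0.021,0.046],"angular":[-0.037,-0.861,-0.055],"gripper":1},{"translation":[-0.033,0.021,0.046],"angular":[-0.037,-0.861,-0.055],"gripper":1}]'
python3 - <<'E'
from h import *
R=tool(25,-65);z=R[:,2];print(get_obs()["joints"])
plan(np.array([.4534,-.3931,.090]),R,6)
p,Rr=pose();s=snapshot("wrist");T=np.array(s["T_tool_cam"]);f=cam(s)
cv2.imwrite("pics/w1.png",s["img"][:,:,::-1])
W=np.eye(4);W[:3,:3]=Rr;W[:3,3]=p;C=np.linalg.inv(W@T)
s["R"],s["t"]=C[:3,:3],C[:3,3]
r=Ro.from_euler("z",25,degrees=True).as_matrix()
X=np.array([[a*.021,b*.027,zz] for zz in(.14,.041) for a in(-1,1) for b in(-1,1)])@r.T+[.445,-.397,0]
print(proj(s,X).round(0).tolist())
im=s["img"][:,:,::-1].copy()
for q in proj(s,X): cv2.circle(im,tuple(int(v) for v in q),3,(255,0,0),-1)
cv2.imwrite("pics/w1.png",im)
E
```

```text
t: 1.6
eef_pos: [0.3551, -0.4399, 0.1409]
tool_rot: [-0.437, 1.971, 0.278]
force: [0.5, -0.2, -1.4]
gripper_width: 0.997
grip_force: 0.0
[-1.26893891  0.57288153 -0.0535046  -1.13885442 -1.42079808  0.62306272]
N 6 tr [0.0, 0.0006, 0.0801] ang [0.0, -0.001, -0.0] mm [0.0, 0.1, 20.0]
[[224.0, 232.0], [284.0, 232.0], [228.0, 232.0], [280.0, 232.0], [225.0, 126.0], [282.0, 126.0], [229.0, 140.0], [278.0, 140.0]]
```

View pics/w1.png

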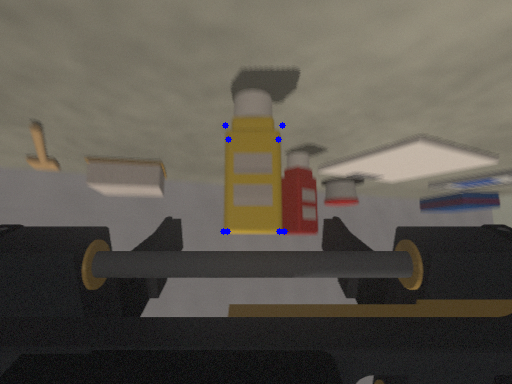

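The wrist view shows the yellow bottle (cols 224–283) exactly on the projected corners, centred between the fingers. Advance and close.

```bash
python3 -m jog '[{"translation":[0,0,0.08],"angular":[0,0,0],"gripper":1},{"translation":[0,0,0.08],"angular":[0,0,0],"gripper":1},{"translation":[0,0,0.08],"angular":[0,0,0],"gripper":1},{"translation":[0,0,0.08],"angular":[0,0,0],"gripper":1},{"translation":[0,0,0.08],"angular":[0,0,0],"gripper":1},{"translation":[0,0,0.08],"angular":[0,0,0],"gripper":1},{"translation":[0,0,0],"angular":[0,0,0],"gripper":0.66},{"translation":[0,0,0],"angular":[0,0,0],"gripper":0.6},{"translation":[0,0,0],"angular":[0,0,0],"gripper":0.5},{"translation":[0,0,0],"angular":[0,0,0],"gripper":0.5},{"translation":[0,0,0],"angular":[0,0,0],"gripper":0.5}]' 25
```

```text
t: 2.75
eef_pos: [0.453, -0.3949, 0.0904]
tool_rot: [-0.438, 1.973, 0.277]
force: [-0.2, 2.2, 2.0]
gripper_width: 0.633
grip_force: 0.3
```

Run:
```python
from h import *
o=get_obs();print(o["force"],o["gripper_width"],o["grip_force"],o["joints"])
# lift 60mm straight up then transport to above the board, heading 90, tilt +25
R=tool(25,-65);p,_=pose();print(p)
a=plan(p+[0,0,.08],R,4)
Rm=tool(90,-65)
b=plan([.562,-.06,.26],Rm,14,a)
```

```text
[-0.22517382  2.24547095  1.97622048] 0.632832950195265 0.283091152086854 [-1.10452903  0.63501194 -0.09589327 -1.25216988 -1.2609949   0.67489905]
[ 0.45299999 -0.3948816   0.09037007]
N 4 tr [-0.0724, -0.0, -0.034] ang [-0.002, -0.01, 0.002] mm [-18.1, -0.0, -8.5]
N 14 tr [-0.0662, 0.0307, 0.0813] ang [-0.842, 0.0, -0.392] mm [-16.5, 7.7, 20.3]
```

```bash
python3 -m jog '[{"translation":[0,0,0],"angular":[0,0,0],"gripper":0.4},{"translation":[0,0,0],"angular":[0,0,0],"gripper":0.4},{"translation":[0,0,0],"angular":[0,0,0],"gripper":0.4},{"translation":[0,0,0],"angular":[0,0,0],"gripper":0.4},{"translation":[0,0,0],"angular":[0,0,0],"gripper":0.4}]' 25
```

```text
t: 3.25
eef_pos: [0.4533, -0.3946, 0.0904]
tool_rot: [-0.438, 1.973, 0.277]
force: [-1.0, -1.3, 2.5]
gripper_width: 0.619
grip_force: 24.9
```

```bash
python3 -m jog '[{"translation":[-0.072,0,-0.034],"angular":[0,0,0],"gripper":0.4},{"translation":[-0.09,0,-0.042],"angular":[0,0,0],"gripper":0.4},{"translation":[-0.09,0,-0.042],"angular":[0,0,0],"gripper":0.4},{"translation":[-0.09,0,-0.042],"angular":[0,0,0],"gripper":0.4},{"translation":[-0.09,0,-0.042],"angular":[0,0,0],"gripper":0.4},{"translation":[-0.09,0,-0.042],"angular":[0,0,0],"gripper":0.4},{"translation":[-0.09,0,-0.042],"angular":[0,0,0],"gripper":0.4},{"translation":[-0.09,0,-0.042],"angular":[0,0,0],"gripper":0.4}]'
python3 - <<'E'
from h import *
o=get_obs();print(o["force"],o["moment"],o["gripper_width"],o["grip_force"],o["joints"])
plan([.54,-.04,.27],tool(90,-65),16)
E
```

```text
t: 4.05
eef_pos: [0.4535, -0.3936, 0.2836]
tool_rot: [-0.437, 1.975, 0.28]
force: [-1.0, -0.1, -2.7]
gripper_width: 0.617
grip_force: 24.9
[-1.03247364 -0.13847672 -2.74186533] [-1.04435227  2.21079754 -0.01198317] 0.617301168523954 24.93860738351941 [-1.07883234  0.3527275   0.02057791 -1.16584066 -1.38405302  0.27940971]
N 16 tr [-0.035, 0.0341, 0.0828] ang [-0.735, -0.002, -0.346] mm [-8.7, 8.5, 20.7]
```

```bash
python3 -m jog '[{"translation":[-0.035,0.034,0.083],"angular":[-0.735,0,-0.346],"gripper":0.4},{"translation":[-0.035,0.034,0.083],"angular":[-0.735,0,-0.346],"gripper":0.4},{"translation":[-0.035,0.034,0.083],"angular":[-0.735,0,-0.346],"gripper":0.4},{"translation":[-0.035,0.034,0.083],"angular":[-0.735,0,-0.346],"gripper":0.4},{"translation":[-0.035,0.034,0.083],"angular":[-0.735,0,-0.346],"gripper":0.4},{"translation":[-0.035,0.034,0.083],"angular":[-0.735,0,-0.346],"gripper":0.4},{"translation":[-0.035,0.034,0.083],"angular":[-0.735,0,-0.346],"gripper":0.4},{"translation":[-0.035,0.034,0.083],"angular":[-0.735,0,-0.346],"gripper":0.4}]'
python3 - <<'E'
from h import *
print(get_obs()["joints"])
plan([.54,-.04,.27],tool(90,-65),8)
E
```

```text
t: 4.85
eef_pos: [0.549, -0.2287, 0.2751]
tool_rot: [-0.997, 1.814, 0.635]
force: [-0.2, -0.8, -1.7]
gripper_width: 0.62
grip_force: 24.9
[-0.7385024   0.45545971  0.15111521 -1.09971538 -1.59338849  0.34682026]
N 8 tr [-0.0356, 0.0342, 0.082] ang [-0.731, -0.005, -0.346] mm [-8.9, 8.5, 20.5]
```

```bash
python3 -m jog '[{"translation":[-0.035,0.034,0.082],"angular":[-0.731,0,-0.346],"gripper":0.4},{"translation":[-0.035,0.034,0.082],"angular":[-0.731,0,-0.346],"gripper":0.4},{"translation":[-0.035,0.034,0.082],"angular":[-0.731,0,-0.346],"gripper":0.4},{"translation":[-0.035,0.034,0.082],"angular":[-0.731,0,-0.346],"gripper":0.4},{"translation":[-0.035,0.034,0.082],"angular":[-0.731,0,-0.346],"gripper":0.4},{"translation":[-0.035,0.034,0.082],"angular":[-0.731,0,-0.346],"gripper":0.4},{"translation":[-0.035,0.034,0.082],"angular":[-0.731,0,-0.346],"gripper":0.4},{"translation":[-0.035,0.034,0.082],"angular":[-0.731,0,-0.346],"gripper":0.4}]'
python3 - <<'E'
from h import *
print(get_obs()["joints"])
# bottle frame in tool: fitted from grasp pose (tool(25,-65), tcp .4533,-.3946,.0904; bottle at .445,-.397 z0)
Rg=tool(25,-65);pg=np.array([.4533,-.3946,.0904])
R=tool(90,25)
def pts(p,R): 
    return {n:(p+R@(Rg.T@(np.array([.445,-.397,z])-pg))).round(4) for n,z in(("cap",0),("base",.14))}
# want base/cap mid at (.562,-.02), axis z=.033+.04
q=pts(np.zeros(3),R);mid=(q["cap"]+q["base"])/2
p=np.array([.562,-.02,.033+.04])-mid;print(p,pts(p,R))
plan(p,R,20)
E
```

```text
t: 5.65
eef_pos: [0.5402, -0.0406, 0.2687]
tool_rot: [-1.526, 1.526, 0.968]
force: [0.3, 0.5, -1.5]
gripper_width: 0.622
grip_force: 24.9
[-0.39756374  0.48467672  0.16638433 -1.01806931 -1.77167374  0.46502004]
[5.633e-01 4.000e-04 6.450e-02] {'cap': array([ 0.562, -0.09 ,  0.073]), 'base': array([0.562, 0.05 , 0.073])}
N 20 tr [0.0086, -0.0046, 0.0454] ang [0.0, 0.898, -0.0] mm [2.2, -1.2, 11.4]
```

```bash
python3 -m jog '[{"translation":[0.009,-0.005,0.045],"angular":[0,0.898,0],"gripper":0.4},{"translation":[0.009,-0.005,0.045],"angular":[0,0.898,0],"gripper":0.4},{"translation":[0.009,-0.005,0.045],"angular":[0,0.898,0],"gripper":0.4},{"translation":[0.009,-0.005,0.045],"angular":[0,0.898,0],"gripper":0.4},{"translation":[0.009,-0.005,0.045],"angular":[0,0.898,0],"gripper":0.4},{"translation":[0.009,-0.005,0.045],"angular":[0,0.898,0],"gripper":0.4},{"translation":[0.009,-0.005,0.045],"angular":[0,0.898,0],"gripper":0.4},{"translation":[0.009,-0.005,0.045],"angular":[0,0.898,0],"gripper":0.4},{"translation":[0.009,-0.005,0.045],"angular":[0,0.898,0],"gripper":0.4},{"translation":[0.009,-0.005,0.045],"angular":[0,0.898,0],"gripper":0.4}]'
python3 - <<'E'
from h import *
print(get_obs()["joints"])
plan([.5633,.0004,.0645],tool(90,25),10)
E
```

```text
t: 6.65
eef_pos: [0.5528, 0.0201, 0.1753]
tool_rot: [-2.032, 2.036, 0.353]
force: [-0.8, -1.0, -2.2]
gripper_width: 0.62
grip_force: 24.9
[ 0.11918019  0.32664997 -0.10884574 -0.38088859 -1.12126186  0.0434671 ]
N 10 tr [0.0078, -0.0042, 0.0455] ang [-0.0, 0.894, -0.003] mm [1.9, -1.0, 11.4]
```

```bash
python3 -m jog '[{"translation":[0.008,-0.004,0.045],"angular":[0,0.894,-0.003],"gripper":0.4},{"translation":[0.008,-0.004,0.045],"angular":[0,0.894,-0.003],"gripper":0.4},{"translation":[0.008,-0.004,0.045],"angular":[0,0.894,-0.003],"gripper":0.4},{"translation":[0.008,-0.004,0.045],"angular":[0,0.894,-0.003],"gripper":0.4},{"translation":[0.008,-0.004,0.045],"angular":[0,0.894,-0.003],"gripper":0.4},{"translation":[0.008,-0.004,0.045],"angular":[0,0.894,-0.003],"gripper":0.4},{"translation":[0.008,-0.004,0.045],"angular":[0,0.894,-0.003],"gripper":0.4},{"translation":[0.008,-0.004,0.045],"angular":[0,0.894,-0.003],"gripper":0.4},{"translation":[0.008,-0.004,0.045],"angular":[0,0.894,-0.003],"gripper":0.4},{"translation":[0.008,-0.004,0.045],"angular":[0,0.894,-0.003],"gripper":0.4}]'
python3 - <<'E'
from h import *
o=get_obs();print(o["joints"],o["force"],o["moment"])
p,R=pose();plan(p+[0,0,-.03],tool(90,25),6);print(p)
s=snapshot("scene");cv2.imwrite("pics/s2.png",cv2.resize(s["img"][100:280,160:400,::-1],(720,540)))
E
```

```text
t: 7.65
eef_pos: [0.5629, -0.0002, 0.0656]
tool_rot: [1.981, -1.98, 0.44]
force: [0.1, -0.1, -2.0]
gripper_width: 0.621
grip_force: 24.9
[ 0.46674899  0.49443389 -0.5167577   0.53191463 -0.8397742  -0.88106706] [ 0.10810741 -0.10913404 -2.04775062] [ 1.06491097  0.08093408 -0.04792428]
N 6 tr [-0.0084, 0.0, 0.0181] ang [-0.002, 0.0, 0.001] mm [-2.1, 0.0, 4.5]
[ 5.62915077e-01 -1.52927421e-04  6.56312646e-02]
```

View pics/s2.png

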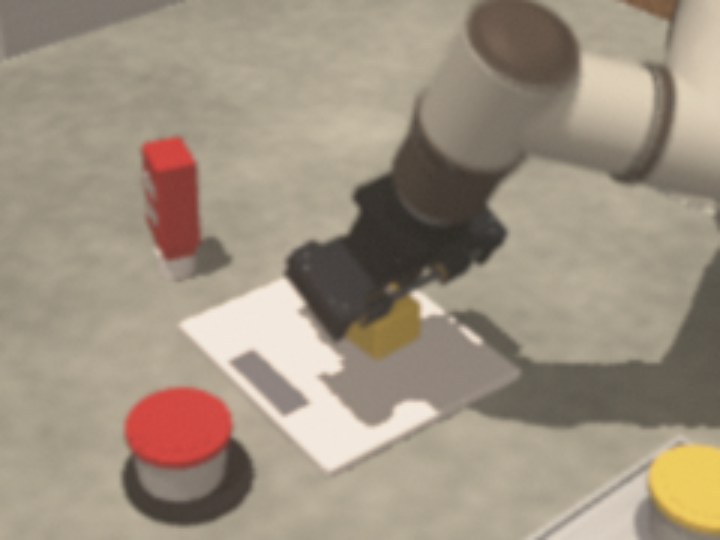

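The bottle hangs level over the middle of the board, base toward +y. Lower it.

```bash
python3 -m jog '[{"translation":[-0.0084,0,0.0181],"angular":[0,0,0],"gripper":0.4},{"translation":[-0.0084,0,0.0181],"angular":[0,0,0],"gripper":0.4},{"translation":[-0.0084,0,0.0181],"angular":[0,0,0],"gripper":0.4},{"translation":[-0.0084,0,0.0181],"angular":[0,0,0],"gripper":0.4},{"translation":[-0.0084,0,0.0181],"angular":[0,0,0],"gripper":0.4},{"translation":[-0.0084,0,0.0181],"angular":[0,0,0],"gripper":0.4},{"translation":[-0.0042,0,0.0091],"angular":[0,0,0],"gripper":0.4},{"translation":[-0.0034,0,0.0073],"angular":[0,0,0],"gripper":0.4},{"translation":[0,0,0],"angular":[0,0,0],"gripper":0.4},{"translation":[0,0,0],"angular":[0,0,0],"gripper":0.4}]'
```

```text
t: 8.7
eef_pos: [0.5637, -0.0003, 0.0324]
tool_rot: [1.982, -1.983, 0.438]
force: [0.5, -0.3, -2.8]
gripper_width: 0.618
grip_force: 24.9
```

```bash
python3 -m jog '[{"translation":[-0.0025,0,0.0054],"angular":[0,0,0],"gripper":0.4},{"translation":[-0.0025,0,0.0054],"angular":[0,0,0],"gripper":0.4},{"translation":[-0.0025,0,0.0054],"angular":[0,0,0],"gripper":0.4},{"translation":[0,0,0],"angular":[0,0,0],"gripper":0.4}]'; python3 -m jog '[{"translation":[-0.0017,0,0.0036],"angular":[0,0,0],"gripper":0.4},{"translation":[-0.0017,0,0.0036],"angular":[0,0,0],"gripper":0.4},{"translation":[0,0,0],"angular":[0,0,0],"gripper":0.4}]'
```

```text
t: 9.1
eef_pos: [0.5634, -0.0005, 0.0276]
tool_rot: [1.982, -1.982, 0.438]
force: [-0.1, 0.0, -1.8]
gripper_width: 0.621
grip_force: 24.9
t: 9.4
eef_pos: [0.5637, -0.0003, 0.0268]
tool_rot: [1.982, -1.982, 0.44]
force: [-3.0, 2.6, 4.5]
gripper_width: 0.616
grip_force: 24.9
```

```bash
python3 -m jog '[{"translation":[-0.0017,0,0.0036],"angular":[0,0,0],"gripper":0.4},{"translation":[0,0,0],"angular":[0,0,0],"gripper":0.4}]'
```

```text
t: 9.6
eef_pos: [0.5637, -0.0003, 0.0267]
tool_rot: [1.981, -1.982, 0.441]
force: [-5.5, 3.0, 9.6]
gripper_width: 0.62
grip_force: 24.9
```

```bash
python3 -m jog '[{"translation":[0,0,0],"angular":[0,0,0],"gripper":0.64},{"translation":[0,0,0],"angular":[0,0,0],"gripper":0.68},{"translation":[0,0,0],"angular":[0,0,0],"gripper":0.74},{"translation":[0,0,0],"angular":[0,0,0],"gripper":0.85},{"translation":[0,0,0],"angular":[0,0,0],"gripper":1},{"translation":[0,0,0],"angular":[0,0,0],"gripper":1},{"translation":[0,0,0],"angular":[0,0,0],"gripper":1}]'
```

```text
t: 10.3
eef_pos: [0.5636, -0.0004, 0.0247]
tool_rot: [1.982, -1.982, 0.438]
force: [-1.1, 0.9, -0.9]
gripper_width: 0.97
grip_force: 0.0
```

Run:
```python
from h import *
p,R=pose();plan(p-.1*R[:,2],R,4)
# regrasp: mid (.562,-.02), cap at y=-.09; grasp at bottle z=58 -> y=-.032, 8mm above axis
R2=tool(90,-25);z=R2[:,2];g=np.array([.5625,-.032,.041])+.019*z
print(g,R2.round(2)); plan(g-.09*z,R2,12,(p-.1*R[:,2],R))
```

```text
N 4 tr [-0.0, -0.0, -0.1] ang [0.0, 0.0, 0.0] mm [-0.0, -0.0, -25.0]
[ 0.5625     -0.02397025  0.02378015] [[-0.   -1.    0.  ]
 [-0.91  0.    0.42]
 [-0.42  0.   -0.91]]
N 12 tr [0.0355, 0.0003, 0.0047] ang [-0.001, -0.831, 0.0] mm [8.9, 0.1, 1.2]
```

```bash
python3 -m jog '[{"translation":[0,0,-0.06],"angular":[0,0,0],"gripper":1},{"translation":[0,0,-0.1],"angular":[0,0,0],"gripper":1},{"translation":[0,0,-0.12],"angular":[0,0,0],"gripper":1},{"translation":[0,0,-0.12],"angular":[0,0,0],"gripper":1}]'; python3 -m jog '[{"translation":[0.0355,0,0.005],"angular":[0,-0.831,0],"gripper":1},{"translation":[0.0355,0,0.005],"angular":[0,-0.831,0],"gripper":1},{"translation":[0.0355,0,0.005],"angular":[0,-0.831,0],"gripper":1},{"translation":[0.0355,0,0.005],"angular":[0,-0.831,0],"gripper":1},{"translation":[0.0355,0,0.005],"angular":[0,-0.831,0],"gripper":1},{"translation":[0.0355,0,0.005],"angular":[0,-0.831,0],"gripper":1},{"translation":[0.0355,0,0.005],"angular":[0,-0.831,0],"gripper":1},{"translation":[0.0355,0,0.005],"angular":[0,-0.831,0],"gripper":1},{"translation":[0.0355,0,0.005],"angular":[0,-0.831,0],"gripper":1},{"translation":[0.0355,0,0.005],"angular":[0,-0.831,0],"gripper":1},{"translation":[0.0355,0,0.005],"angular":[0,-0.831,0],"gripper":1},{"translation":[0.0355,0,0.005],"angular":[0,-0.831,0],"gripper":1}]'
python3 - <<'E'
from h import *
p,R=pose();print(get_obs()["joints"])
R2=tool(90,-25);z=R2[:,2];g=np.array([.5625,-.032,.041])+.019*z
plan(g,R2,6)
s=snapshot("wrist");W=np.eye(4);W[:3,:3]=R;W[:3,3]=p;C=np.linalg.inv(W@s["T_tool_cam"]);s["R"],s["t"]=C[:3,:3],C[:3,3]
im=s["img"][:,:,::-1].copy()
X=np.array([[.5625+a*.027,y,.054] for a in(-1,1) for y in(-.05,.05)]+[[.5625,-.09,.033]])
for q in proj(s,X): cv2.circle(im,tuple(int(v) for v in q),3,(255,0,0),-1)
print(proj(s,X).round().tolist());cv2.imwrite("pics/w2.png",im)
E
```

```text
t: 10.7
eef_pos: [0.5631, 0.0419, 0.1163]
tool_rot: [1.982, -1.982, 0.437]
force: [0.6, 0.2, -0.6]
gripper_width: 0.997
grip_force: 0.0
t: 11.9
eef_pos: [0.5636, -0.0623, 0.1049]
tool_rot: [-1.978, 1.976, 0.439]
force: [-0.3, 0.1, 0.2]
gripper_width: 1.002
grip_force: 0.0
[-0.09083227  0.4696781  -0.07242194 -0.49079832 -1.12009281  0.32932299]
N 6 tr [-0.0002, 0.0008, 0.0598] ang [-0.004, 0.007, 0.002] mm [-0.0, 0.2, 15.0]
[[288.0, 193.0], [280.0, 266.0], [219.0, 193.0], [227.0, 265.0], [254.0, 134.0]]
```

View pics/w2.png

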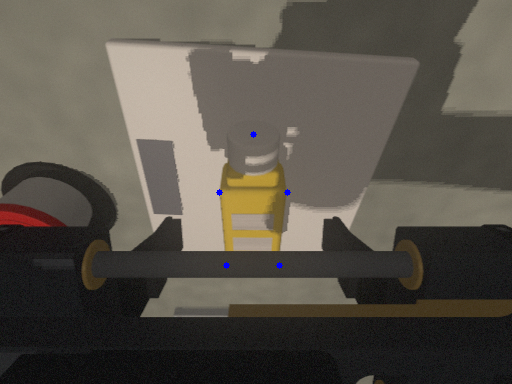

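The bottle lies flat on the board, with its cap end at about (254,134) and body edge at row ~183. It sits about 5 mm nearer −y than predicted and is centred laterally. Shift slightly and grip.

```bash
python3 -m jog '[{"translation":[0.005,0.001,0.059],"angular":[0,0,0],"gripper":1},{"translation":[0.005,0.001,0.059],"angular":[0,0,0],"gripper":1},{"translation":[0.0045,0.001,0.059],"angular":[0,0,0],"gripper":1},{"translation":[0,0.001,0.059],"angular":[0,0,0],"gripper":1},{"translation":[0,0,0.059],"angular":[0,0,0],"gripper":1},{"translation":[0,0,0.057],"angular":[0,0,0],"gripper":1},{"translation":[0,0,0],"angular":[0,0,0],"gripper":0.68},{"translation":[0,0,0],"angular":[0,0,0],"gripper":0.64},{"translation":[0,0,0],"angular":[0,0,0],"gripper":0.6},{"translation":[0,0,0],"angular":[0,0,0],"gripper":0.5},{"translation":[0,0,0],"angular":[0,0,0],"gripper":0.4},{"translation":[0,0,0],"angular":[0,0,0],"gripper":0.4}]' 25
python3 -m jog '[{"translation":[0,0,0],"angular":[0,0,0],"gripper":0.4},{"translation":[0,0,0],"angular":[0,0,0],"gripper":0.4},{"translation":[0,0,0],"angular":[0,0,0],"gripper":0.4}]' 25
python3 - <<'E'
from h import *
p,R=pose();print(get_obs()["joints"],p)
# lift 150 up
a=plan(p+[0,0,.15],R,8)
# tilt to standing above, then to tray
b=plan([.56,.02,.25],tool(90,65),18,a)
E
```

```text
t: 13.15
eef_pos: [0.563, -0.0284, 0.024]
tool_rot: [-1.979, 1.978, 0.436]
force: [0.8, 0.2, 1.7]
gripper_width: 0.617
grip_force: 25.0
t: 13.45
eef_pos: [0.563, -0.0283, 0.024]
tool_rot: [-1.98, 1.978, 0.436]
force: [-0.6, -1.5, 4.8]
gripper_width: 0.621
grip_force: 25.0
[-0.03753722  0.56185711 -0.14529525 -0.54453916 -0.95392898  0.37853962] [ 0.56302497 -0.02834157  0.02396623]
N 8 tr [-0.0317, -0.0002, -0.068] ang [0.0, 0.0, 0.0] mm [-7.9, -0.0, -17.0]
N 18 tr [-0.0057, 0.0006, -0.0215] ang [-0.002, 1.0, -0.001] mm [-1.4, 0.2, -5.4]
```

```bash
python3 -m jog '[{"translation":[-0.016,0,-0.034],"angular":[0,0,0],"gripper":0.4},{"translation":[-0.032,0,-0.068],"angular":[0,0,0],"gripper":0.4},{"translation":[-0.032,0,-0.068],"angular":[0,0,0],"gripper":0.4},{"translation":[-0.032,0,-0.068],"angular":[0,0,0],"gripper":0.4},{"translation":[-0.032,0,-0.068],"angular":[0,0,0],"gripper":0.4},{"translation":[-0.032,0,-0.068],"angular":[0,0,0],"gripper":0.4},{"translation":[-0.032,0,-0.068],"angular":[0,0,0],"gripper":0.4},{"translation":[-0.032,0,-0.068],"angular":[0,0,0],"gripper":0.4},{"translation":[-0.016,0,-0.034],"angular":[0,0,0],"gripper":0.4}]'
python3 -m jog '[{"translation":[-0.006,0,-0.0215],"angular":[0,0.999,0],"gripper":0.4},{"translation":[-0.006,0,-0.0215],"angular":[0,0.999,0],"gripper":0.4},{"translation":[-0.006,0,-0.0215],"angular":[0,0.999,0],"gripper":0.4},{"translation":[-0.006,0,-0.0215],"angular":[0,0.999,0],"gripper":0.4},{"translation":[-0.006,0,-0.0215],"angular":[0,0.999,0],"gripper":0.4},{"translation":[-0.006,0,-0.0215],"angular":[0,0.999,0],"gripper":0.4},{"translation":[-0.006,0,-0.0215],"angular":[0,0.999,0],"gripper":0.4},{"translation":[-0.006,0,-0.0215],"angular":[0,0.999,0],"gripper":0.4},{"translation":[-0.006,0,-0.0215],"angular":[0,0.999,0],"gripper":0.4}]'
python3 - <<'E'
from h import *
p,R=pose();print(get_obs()["joints"],p)
plan([.56,.05,.25],tool(90,65),10)
E
```

```text
t: 14.35
eef_pos: [0.5628, -0.0276, 0.1765]
tool_rot: [-1.98, 1.977, 0.434]
force: [-0.4, -0.6, -1.4]
gripper_width: 0.616
grip_force: 25.0
t: 15.25
eef_pos: [0.5618, -0.0183, 0.2224]
tool_rot: [2.031, -2.032, 0.362]
force: [-1.0, -0.0, -1.9]
gripper_width: 0.618
grip_force: 25.0
[ 0.42112718  0.30040615 -0.2924601   0.35195679 -1.14885856 -0.59469591] [ 0.56178325 -0.01833803  0.22243015]
N 10 tr [-0.0141, 0.0007, -0.0268] ang [-0.002, 0.898, -0.002] mm [-3.5, 0.2, -6.7]
```

```bash
python3 -m jog '[{"translation":[-0.014,0.001,-0.027],"angular":[-0.002,0.898,-0.002],"gripper":0.4},{"translation":[-0.014,0.001,-0.027],"angular":[-0.002,0.898,-0.002],"gripper":0.4},{"translation":[-0.014,0.001,-0.027],"angular":[-0.002,0.898,-0.002],"gripper":0.4},{"translation":[-0.014,0.001,-0.027],"angular":[-0.002,0.898,-0.002],"gripper":0.4},{"translation":[-0.014,0.001,-0.027],"angular":[-0.002,0.898,-0.002],"gripper":0.4},{"translation":[-0.014,0.001,-0.027],"angular":[-0.002,0.898,-0.002],"gripper":0.4},{"translation":[-0.014,0.001,-0.027],"angular":[-0.002,0.898,-0.002],"gripper":0.4},{"translation":[-0.014,0.001,-0.027],"angular":[-0.002,0.898,-0.002],"gripper":0.4},{"translation":[-0.014,0.001,-0.027],"angular":[-0.002,0.898,-0.002],"gripper":0.4},{"translation":[-0.014,0.001,-0.027],"angular":[-0.002,0.898,-0.002],"gripper":0.4}]'
python3 - <<'E'
from h import *
p,R=pose();print(get_obs()["joints"],p)
# target TCP: bottle axis = grasp pt + 8mm along pointing horizontal ; pointing dir = head+180
for hd in(120,130):
    R1=tool(hd,65);a=np.radians(hd+180);u=np.array([np.cos(a),np.sin(a),0]);z=R1[:,2]
    g=np.array([.614,.321,.0])-.008*u+.019*z; g[2]=.18; print(hd,g,z.round(2)); plan(g,R1,16)
E
```

```text
t: 16.25
eef_pos: [0.5597, 0.0506, 0.2502]
tool_rot: [1.524, -1.524, 0.97]
force: [-0.1, -1.0, -2.0]
gripper_width: 0.618
grip_force: 25.0
[ 0.71030719  0.54229943 -0.36387835  0.75788533 -1.60093076 -1.08403704] [0.55971941 0.05058375 0.25022932]
120 [0.61860992 0.31301538 0.18      ] [ 0.45 -0.78 -0.42]
N 16 tr [-0.0416, -0.0306, -0.0476] ang [0.339, 0.001, -0.159] mm [-10.4, -7.6, -11.9]
130 [0.6199264  0.31393719 0.18      ] [ 0.58 -0.69 -0.42]
N 16 tr [-0.0408, -0.0362, -0.0457] ang [0.453, 0.001, -0.212] mm [-10.2, -9.0, -11.4]
```

```bash
python3 -m jog '[{"translation":[-0.042,-0.031,-0.048],"angular":[0.339,0,-0.159],"gripper":0.4},{"translation":[-0.042,-0.031,-0.048],"angular":[0.339,0,-0.159],"gripper":0.4},{"translation":[-0.042,-0.031,-0.048],"angular":[0.339,0,-0.159],"gripper":0.4},{"translation":[-0.042,-0.031,-0.048],"angular":[0.339,0,-0.159],"gripper":0.4},{"translation":[-0.042,-0.031,-0.048],"angular":[0.339,0,-0.159],"gripper":0.4},{"translation":[-0.042,-0.031,-0.048],"angular":[0.339,0,-0.159],"gripper":0.4},{"translation":[-0.042,-0.031,-0.048],"angular":[0.339,0,-0.159],"gripper":0.4},{"translation":[-0.042,-0.031,-0.048],"angular":[0.339,0,-0.159],"gripper":0.4}]'
python3 - <<'E'
from h import *
print(get_obs()["joints"]);plan([.6186,.313,.18],tool(120,65),8)
E
```

```text
t: 17.05
eef_pos: [0.6075, 0.1798, 0.2145]
tool_rot: [1.758, -1.344, 1.115]
force: [0.4, -0.6, -2.4]
gripper_width: 0.614
grip_force: 25.0
[ 0.84699491  0.64771166 -0.28306083  0.85746737 -1.5268537  -1.04742707]
N 8 tr [-0.0411, -0.0298, -0.047] ang [0.337, 0.005, -0.156] mm [-10.3, -7.5, -11.8]
```

```bash
python3 -m jog '[{"translation":[-0.041,-0.03,-0.047],"angular":[0.337,0.005,-0.156],"gripper":0.4},{"translation":[-0.041,-0.03,-0.047],"angular":[0.337,0.005,-0.156],"gripper":0.4},{"translation":[-0.041,-0.03,-0.047],"angular":[0.337,0.005,-0.156],"gripper":0.4},{"translation":[-0.041,-0.03,-0.047],"angular":[0.337,0.005,-0.156],"gripper":0.4},{"translation":[-0.041,-0.03,-0.047],"angular":[0.337,0.005,-0.156],"gripper":0.4},{"translation":[-0.041,-0.03,-0.047],"angular":[0.337,0.005,-0.156],"gripper":0.4},{"translation":[-0.041,-0.03,-0.047],"angular":[0.337,0.005,-0.156],"gripper":0.4},{"translation":[-0.041,-0.03,-0.047],"angular":[0.337,0.005,-0.156],"gripper":0.4},{"translation":[0,0,0],"angular":[0,0,0],"gripper":0.4}]'
python3 - <<'E'
from h import *
print(get_obs()["joints"]);p,R=pose()
s=snapshot("top");t=snapshot("scene")
u=np.array([np.cos(np.radians(300)),np.sin(np.radians(300)),0]);v=np.array([-u[1],u[0],0])
ax=p-.019*R[:,2]+.008*u;ims=[]
for q,(x0,y0) in((s,(40,130)),(t,(310,180))):
    im=q["img"][:,:,::-1].copy()
    im=cv2.resize(im[y0:y0+130,x0:x0+130],(400,400))
    X=np.array([ax+[0,0,.058],ax+[0,0,-.082]]+[ax+a*.021*u+b*.027*v+[0,0,-.082] for a in(-1,1) for b in(-1,1)])
    for c in (proj(q,X)-[x0,y0])*400/130: cv2.circle(im,tuple(int(k) for k in c),4,(255,0,255),-1)
    ims.append(im)
print(ax);cv2.imwrite("pics/t3.png",np.hstack(ims))
plan(p+[0,0,-.02],tool(120,65),4)
E
```

```text
t: 17.95
eef_pos: [0.6186, 0.314, 0.1797]
tool_rot: [1.971, -1.135, 1.256]
force: [0.3, 0.5, -1.9]
gripper_width: 0.62
grip_force: 25.0
[ 0.98353531  0.73396404 -0.22754692  0.95899716 -1.45396884 -1.02757192]
[0.61392384 0.32197816 0.18769709]
N 4 tr [-0.0194, -0.0009, 0.007] ang [0.006, -0.002, -0.002] mm [-4.9, -0.2, 1.7]
```

View pics/t3.png

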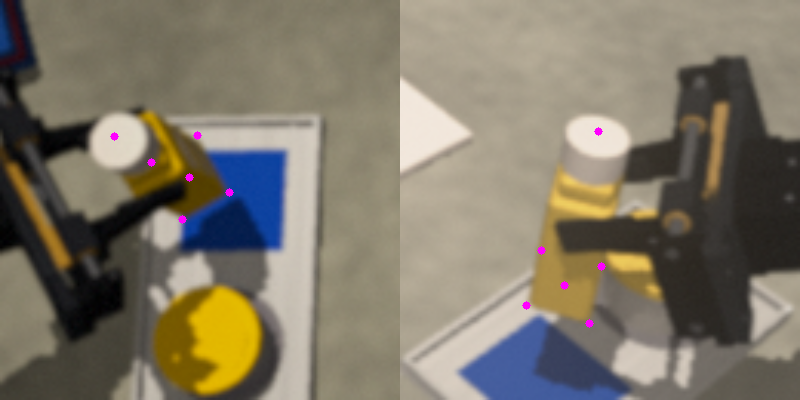

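```bash
python3 -m jog '[{"translation":[-0.0272,0,0.0127],"angular":[0,0,0],"gripper":0.4},{"translation":[-0.0544,0,0.0254],"angular":[0,0,0],"gripper":0.4},{"translation":[-0.0544,0,0.0254],"angular":[0,0,0],"gripper":0.4},{"translation":[-0.0544,0,0.0254],"angular":[0,0,0],"gripper":0.4},{"translation":[-0.0544,0,0.0254],"angular":[0,0,0],"gripper":0.4},{"translation":[-0.0272,0,0.0127],"angular":[0,0,0],"gripper":0.4},{"translation":[-0.0181,0,0.0085],"angular":[0,0,0],"gripper":0.4},{"translation":[-0.0109,0,0.0051],"angular":[0,0,0],"gripper":0.4},{"translation":[-0.0109,0,0.0051],"angular":[0,0,0],"gripper":0.4},{"translation":[0,0,0],"angular":[0,0,0],"gripper":0.4}]'
python3 -m jog '[{"translation":[-0.0073,0,0.0034],"angular":[0,0,0],"gripper":0.4},{"translation":[-0.0073,0,0.0034],"angular":[0,0,0],"gripper":0.4},{"translation":[0,0,0],"angular":[0,0,0],"gripper":0.4}]'
```

```text
t: 19.05
eef_pos: [0.6191, 0.3116, 0.0945]
tool_rot: [1.968, -1.14, 1.254]
force: [0.3, -0.2, -1.5]
gripper_width: 0.617
grip_force: 25.0
t: 19.35
eef_pos: [0.619, 0.3115, 0.0903]
tool_rot: [1.967, -1.14, 1.254]
force: [1.0, 0.1, -1.5]
gripper_width: 0.615
grip_force: 25.0
```

```bash
python3 -m jog '[{"translation":[-0.0054,0,0.0026],"angular":[0,0,0],"gripper":0.4},{"translation":[-0.0054,0,0.0026],"angular":[0,0,0],"gripper":0.4},{"translation":[0,0,0],"angular":[0,0,0],"gripper":0.4}]'; python3 -m jog '[{"translation":[-0.0036,0,0.0017],"angular":[0,0,0],"gripper":0.4},{"translation":[-0.0036,0,0.0017],"angular":[0,0,0],"gripper":0.4},{"translation":[0,0,0],"angular":[0,0,0],"gripper":0.4}]'
```

```text
t: 19.65
eef_pos: [0.619, 0.3114, 0.0872]
tool_rot: [1.967, -1.139, 1.254]
force: [-0.6, 0.1, -2.2]
gripper_width: 0.617
grip_force: 25.0
t: 19.95
eef_pos: [0.6191, 0.3115, 0.0852]
tool_rot: [1.967, -1.14, 1.254]
force: [0.9, 0.3, -2.4]
gripper_width: 0.622
grip_force: 25.0
```

```bash
python3 -m jog '[{"translation":[-0.0036,0,0.0017],"angular":[0,0,0],"gripper":0.4},{"translation":[0,0,0],"angular":[0,0,0],"gripper":0.4}]'
```

```text
t: 20.15
eef_pos: [0.6191, 0.3115, 0.0844]
tool_rot: [1.967, -1.139, 1.254]
force: [1.0, 1.5, -2.8]
gripper_width: 0.621
grip_force: 25.0
```

```bash
python3 -m jog '[{"translation":[-0.0036,0,0.0017],"angular":[0,0,0],"gripper":0.4},{"translation":[0,0,0],"angular":[0,0,0],"gripper":0.4}]'; python3 -m jog '[{"translation":[-0.0036,0,0.0017],"angular":[0,0,0],"gripper":0.4},{"translation":[0,0,0],"angular":[0,0,0],"gripper":0.4}]'
```

```text
t: 20.35
eef_pos: [0.6191, 0.3115, 0.0842]
tool_rot: [1.966, -1.139, 1.255]
force: [-0.5, 0.5, 1.2]
gripper_width: 0.619
grip_force: 25.0
t: 20.55
eef_pos: [0.6192, 0.3116, 0.0842]
tool_rot: [1.965, -1.139, 1.257]
force: [-1.8, 0.5, 5.7]
gripper_width: 0.621
grip_force: 24.9
```

```bash
python3 -m jog '[{"translation":[-0.0029,0,0.0014],"angular":[0,0,0],"gripper":0.4},{"translation":[0,0,0],"angular":[0,0,0],"gripper":0.4}]'
```

```text
t: 20.75
eef_pos: [0.6192, 0.3116, 0.0842]
tool_rot: [1.964, -1.139, 1.258]
force: [-1.7, 0.1, 7.2]
gripper_width: 0.619
grip_force: 25.0
```

```bash
python3 -m jog '[{"translation":[0,0,0],"angular":[0,0,0],"gripper":0.63},{"translation":[0,0,0],"angular":[0,0,0],"gripper":0.66},{"translation":[0,0,0],"angular":[0,0,0],"gripper":0.7},{"translation":[0,0,0],"angular":[0,0,0],"gripper":0.8},{"translation":[0,0,0],"angular":[0,0,0],"gripper":1},{"translation":[0,0,0],"angular":[0,0,0],"gripper":1},{"translation":[0,0,0],"angular":[0,0,0],"gripper":1},{"translation":[0,0,-0.04],"angular":[0,0,0],"gripper":1},{"translation":[0,0,-0.06],"angular":[0,0,0],"gripper":1},{"translation":[0,0,-0.08],"angular":[0,0,0],"gripper":1},{"translation":[0,0,-0.1],"angular":[0,0,0],"gripper":1},{"translation":[0,0,-0.1],"angular":[0,0,0],"gripper":1}]'
python3 -m jog '[{"translation":[-0.02,0,-0.1],"angular":[0,0,0],"gripper":1},{"translation":[-0.02,0,-0.1],"angular":[0,0,0],"gripper":1},{"translation":[0,0,0],"angular":[0,0,0],"gripper":1},{"translation":[0,0,0],"angular":[0,0,0],"gripper":1}]'
python3 - <<'E'
from h import *
s=snapshot("top");t=snapshot("scene")
ax=np.array([.614,.3215,.006]);r=Ro.from_euler("z",120,degrees=True).as_matrix()
ims=[]
for q,(x0,y0) in((s,(60,150)),(t,(300,180))):
    im=cv2.resize(q["img"][y0:y0+130,x0:x0+130,::-1],(400,400),interpolation=cv2.INTER_CUBIC)
    X=np.array([ax+[0,0,.14],ax]+[ax+[a*.045,b*.045,0] for a in(-1,1) for b in(-1,1)])
    for c in (proj(q,X)-[x0,y0])*400/130: cv2.circle(im,tuple(int(k) for k in c),3,(255,0,255),-1)
    ims.append(im)
cv2.imwrite("pics/t4.png",np.hstack(ims))
E
```

```text
t: 21.95
eef_pos: [0.5751, 0.3886, 0.1229]
tool_rot: [1.969, -1.14, 1.255]
force: [0.4, -0.1, 0.3]
gripper_width: 0.998
grip_force: 0.0
t: 22.35
eef_pos: [0.5504, 0.431, 0.1342]
tool_rot: [1.97, -1.139, 1.255]
force: [0.5, -0.3, -0.3]
gripper_width: 0.998
grip_force: 0.0
```

View pics/t4.png

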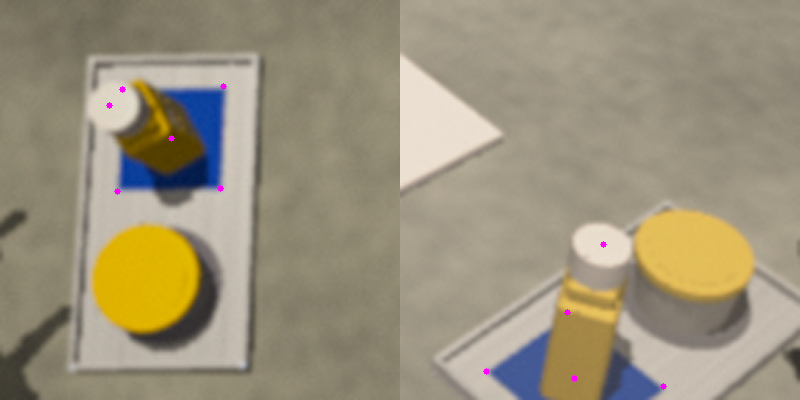

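The top and scene views show the bottle upright, cap up, at about (115,108) in the top crop. That is within about 3 mm of the blue square's centre. The tub hasn't moved and the gripper is clear.

```bash
python3 -c "
from station import job_done
print(job_done())"
```

```text
the job is handed in; nothing more can be done
None
```

I laid the yellow bottle on the cutting board, regripped it and stood it cap up on the blue square, within about 3 mm of the centre by my measurement; the job was handed in at about 22 s, with no verdict shown.

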